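Turn a vial tray open side up on the turning stand

ROBOT

A 6-joint arm with a two-finger parallel gripper is mounted at the origin on the work surface. World frame = base frame: x ahead of the robot, y to its left, z up, the work surface at z = 0. Lengths are in m, angles in rad, forces in N, time in s.
With the tool pointing down it reaches from about 0.35 to 0.925 m from the base axis. Payload 6.4 kg.
Tool frame: the origin (TCP) lies at the very end of the fingers, on their centre line; the grasp point (between the pads) lies 19 mm behind it; z points along the fingers, y is the line along which they close (so a half turn about z gives the same grasp; the last joint's range is limited). The gripper opens to 94 mm and grips with 3 to 60 N. Pads are 16 mm wide; open, the fingers measure 119 mm over their backs; the gripper's body (75 mm by 177 mm) begins 78 mm behind the grasp point.
Start: joints at [1.015, 0.245, 1.558, -0, 1.339, -0.174], TCP at [0.242, 0.603, 0.205] pointing down, gripper open.
Joint ranges: [-3.13, 3.13], [-1.02, 2.26], [0.13, 2.54], [-0.95, 4.09], [0.21, 2.88], [-2.74, 2.74]. Speed limits (rad/s): [2.57, 2.57, 3.14, 3.14, 3.14, 3.14].

INTERFACE

Orientations are given as a unit quaternion [x, y, z, w].
In Python, from station import r, eyes, order gives the robot as it stands. The module is installed in compiled form; this text tells all that it offers.
- The arm moves only by the tool move_arm, never from a script. Its argument "increments" is a list of rows, each a list of 2 entries, a list of its own where there are three numbers: the shift along the tool's x, y, z scaled (see below), then the turn about the tool's z scaled (see below). A call has 1 to 10 rows; each row is the pose to reach, as a shift and turn from the pose commanded when the call began, along the tool's axes at that moment; what a row does not reach only later rows make up. The controller multiplies each number of a shift by 0.4 m and each number of a turn by 60 degrees. A row lasts 1/10 s, in which the tool goes at most 50 mm and 8.59 degrees, less where a joint would pass 70% of its speed; a pose out of reach is approached as far as the arm can. A call with a number of a shift or a turn outside -1 to 1 is refused whole. A call with a gripper value outside its range is refused whole. "fingers" is the closure, from 0 (fully open) to 1 (shut), set as the call begins (left out, the last holds). The fingers move at their own pace and stop on an object; "newtons" is the grip in N (left out, the last holds). Time passes only in rows, so rows that repeat a pose let the fingers close. It gives the time, the measured TCP pose, the force, the opening and the grip force at its end, in the units of the state.
- r.get_obs(): the state, without advancing time (a new reading comes with each control period).
- eyes.read_camera(name): name is "scene" or "side" or "wrist"; returns the picture (480x640x3 uint8, blue, green, red); there is no depth.
- eyes.get_calibration(name): a dict with "camera_matrix" (3x3 intrinsics, pixels), "k1" (the pictures are not rectified: a ray, as slopes to the right and down, at radius r is drawn at 1 + k1 r^2 times it, then the intrinsics apply), "cam_to_world" (4x4, takes a point from camera to world coordinates); the wrist camera has in their place "hand_eye" (4x4, takes a point from camera to tool coordinates, whose origin is the TCP and whose axes are the flange's). Camera axes: x right, y down, z forward; pixel columns grow to the right and rows downward; lengths in m; the calibration is good to about 2 mm. A picture is of the moment at which its call begins: read the wrist's pose just before it. get_calibration takes no time and is no camera call.
- order.close_job(): hands the job in; it is judged then, once.
The state is a dict: "time_s": time; "joint_positions": joint angles; "qd": joint speeds; "joint_torque": joint torques, N m; "tool_pos": TCP position; "orientation": TCP orientation; "contact_force": force on the tool from outside, world axes, zero at the start; "torque": the same for the moment, N m; "finger_gap": finger opening in m; "finger_force": force on a finger pad.
Only numpy, scipy, OpenCV 4.12 (cv2) and the standard library are available. Lean on these libraries where they do the work, as an engineer would, in place of code of your own. Each camera call takes 0.05 s, during which the arm holds its last target. There are 200 camera calls.

TASK

The divided vial tray lies open side down at one end of the stand's lower shelf. Slide it along that shelf, without lifting it, until it is centred over the finger notch and lies flat there, then tip it up from the notch and over the step so that it lies open side up on the upper shelf. Finally slide it on until it sits square against the back rail between the two black marks, let go, and leave the carton, the flat box, the jar and the vial where they stand.

Things in the scene. Friction and masses are not known exactly. Their poses are not given: they have to be found in the camera images.
- stand: Grey two-level stand, fixed, 410 mm long. Origin: on the table under the middle of the step line; x points across the stand from lower to upper shelf, y along it, z up. Lower shelf: x -110..0 mm, y +-205, top at z 60, 12 thick, open beneath except end panels at y +-197. At x = 0 a 20 mm step up to the upper shelf: x 0..127, top at z 80, solid below.
- notch (a point): On the lower shelf at the finger notch, stand frame (-55, 0, 60) mm, axes as the stand's. The notch is cut right through the middle of the shelf's outer edge: stand y +-35, x -110..-50 (60 deep), open outward and down to the table. Thin black lines on the shelf at y +-57 show where the ends of a centred tray lie.
- rail (a point): Middle of the foot of the back rail's face, stand frame (115, 0, 80) mm, axes as the stand's. The rail runs along the whole upper shelf, 12 mm high. Thin flat black lines at stand y +-90 on the upper shelf mark the tray's final place.
- tray: White rigid plastic vial tray, 95 (x) by 110 (y) by 20 (z) mm, 4 mm walls, about 90 g, its open side divided into 3 by 3 cells. It starts open side down, plain face on top. Origin: centre of the open (rim) face; z points from the open to the plain face: up when open side down, down when open side up (the origin is then 20 mm above the shelf).
- carton: Upright paper carton 45 x 45 x 50 mm with a blue band, standing loose at the other end of the lower shelf; origin at the centre of its underside, z up. A bystander.
- flatbox: Paper carton 60 (x) by 90 (y) by 45 mm high with a blue band, loose on the table beside the stand, behind the rail or off the notch side; origin at the centre of its underside. A bystander.
- jar: Amber jar, diameter 56, 95 mm high, loose on the table beside the stand, on the side where the flat box is not; origin at the centre of its underside. A bystander.
- vial: Small capped glass vial, diameter 26, 45 mm high, standing loose on the upper shelf near one end; origin at the centre of its underside. A bystander.
Things that resemble listed ones, but are neither listed nor needed, are in the scene too. Of the things like the tray, leave any that is orange or yellow; of the rest the larger one is meant.

How it is judged:
By the outcome, as a careful person would: the job done as asked, in the order asked, and still so for the second after the job is handed in, with the robot touching nothing.
It also fails if it takes over 61 s, if anything falls off the work surface, if the arm or the gripper's body presses on something with over 40 N, if the wrist force passes 120 N, or if a joint passes its speed limit or range.

## Working session

There is one attempt and no reset: what is moved stays moved. The work goes in short steps, Python scripts to look and compute and a tool call to move; the robot and the scene stay as the last step left them, time stands still between calls to the robot, and variables do not carry over. Pictures are saved under pics/ and viewed, at most 10 in all, crops included, and the job is handed in when it is done.

Besides the shell and the picture viewer there is one more tool, called after "Emit:" as name(argument=value, ...), one argument or row to a line, values as JSON. move_arm: Moves the arm, as the interface text tells. Its arguments: {"type":"object","properties":{"increments":{"type":"array","items":{"type":"array"}},"fingers":{"type":"number"},"newtons":{"type":"number"}},"required":["increments"]}

```bash
mkdir -p pics; cat > h.py <<'E'
import numpy as np, cv2
from scipy.spatial.transform import Rotation as R
from station import r, eyes, order
def T_cam(name,obs=None):
    c=eyes.get_calibration(name)
    if name!='wrist': return c,np.array(c['cam_to_world'])
    o=obs or r.get_obs(); T=np.eye(4); T[:3,:3]=R.from_quat(o['orientation']).as_matrix(); T[:3,3]=o['tool_pos']
    return c,T@np.array(c['hand_eye'])
def ray(c,T,uv):
    K=np.array(c['camera_matrix'],float); 
    p=cv2.undistortPoints(np.array(uv,float).reshape(-1,1,2),K,np.array([c['k1'],0,0,0.])).reshape(-1,2)
    d=np.c_[p,np.ones(len(p))]@T[:3,:3].T
    return T[:3,3],d
def onz(c,T,uv,z):
    o,d=ray(c,T,uv); return o+d*((z-o[2])/d[:,2])[:,None]
def proj(c,T,P):
    P=(np.atleast_2d(P)-T[:3,3])@T[:3,:3]
    return cv2.projectPoints(P.reshape(-1,1,3),np.zeros(3),np.zeros(3),np.array(c['camera_matrix'],float),np.array([c['k1'],0,0,0.]))[0].reshape(-1,2)
def tri(views): # list of (c,T,uv)
    A=np.zeros((3,3));b=np.zeros(3)
    for c,T,uv in views:
        o,d=ray(c,T,[uv]); d=d[0]/np.linalg.norm(d[0]); M=np.eye(3)-np.outer(d,d); A+=M;b+=M@o
    return np.linalg.solve(A,b)
E
python3 - <<'E'
from h import *
o=r.get_obs(); print(o)
ims=[eyes.read_camera(n) for n in('scene','side')]
for n,i in zip(('scene','side'),ims):
    cv2.imwrite(f'pics/{n}0.png',i)
    c,T=T_cam(n); print(n,c['k1'],np.round(c['camera_matrix'],1).tolist(),np.round(T,3).tolist())
print(eyes.get_calibration('wrist'))
E
```

```text
{'time_s': 0.0, 'joint_positions': array([ 1.01490812e+00,  2.45801800e-01,  1.55898212e+00, -5.89396524e-06,
        1.33872131e+00, -1.74108204e-01]), 'qd': array([ 1.23629408e-03, -4.05227293e-05, -7.65105732e-04,  4.21651312e-04,
       -1.51753837e-03, -1.14288523e-03]), 'joint_torque': array([ 1.05756221e-04, -4.15833271e+01, -3.14604878e+01,  6.84965006e-02,
        3.31799244e-02, -5.99828309e-05]), 'tool_pos': array([0.24185353, 0.60268667, 0.20437037]), 'orientation': array([ 1.89732049e-01,  9.81835442e-01, -8.94316459e-04, -3.38666670e-04]), 'contact_force': array([ 0.10006508, -0.78937711,  0.78012913]), 'torque': array([ 0.05056463, -0.01392356, -0.00867412]), 'finger_force': 0.0, 'finger_gap': 0.09398442587687962}
scene -0.15962560257542435 [[600.4, 0.0, 320.1], [0.0, 600.4, 238.5], [0.0, 0.0, 1.0]] [[0.766, 0.492, -0.415, 1.027], [0.643, -0.571, 0.51, -0.488], [0.014, -0.658, -0.753, 0.841], [0.0, 0.0, 0.0, 1.0]]
side -0.10824830365619706 [[494.9, 0.0, 326.1], [0.0, 494.9, 232.6], [0.0, 0.0, 1.0]] [[0.913, -0.295, 0.282, 0.369], [-0.408, -0.689, 0.6, -0.477], [0.018, -0.663, -0.749, 0.761], [0.0, 0.0, 0.0, 1.0]]
{'camera_matrix': array([[390.2375995 ,   0.        , 316.4935111 ],
       [  0.        , 390.2375995 , 240.66892067],
       [  0.        ,   0.        ,   1.        ]]), 'k1': 0.016729255953321552, 'hand_eye': array([[ 5.98993140e-04, -9.65290955e-01, -2.61176211e-01,
         7.52140205e-02],
       [ 9.99999754e-01,  4.82890535e-04,  5.08710676e-04,
        -2.53837446e-04],
       [-3.64934294e-04, -2.61176452e-01,  9.65291007e-01,
        -1.79412621e-01],
       [ 0.00000000e+00,  0.00000000e+00,  0.00000000e+00,
         1.00000000e+00]])}
```

View pics/scene0.png

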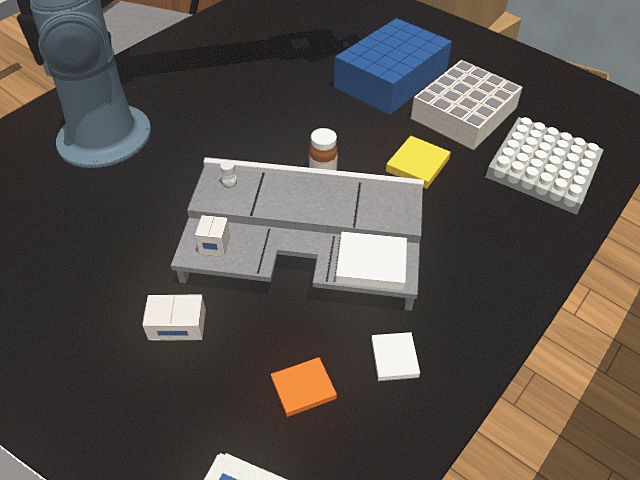

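View pics/side0.png

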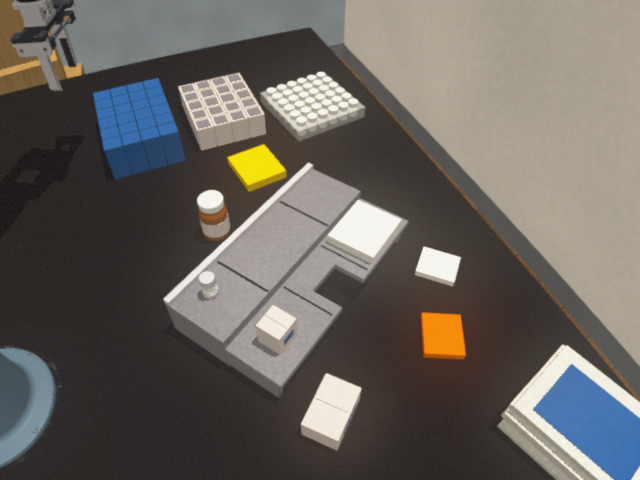

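The candidates for the tray, in scene pixels, are the white tray on the lower shelf (372,260), the small white plate on the table (396,356), the orange square (304,386) and the yellow square (419,161). I choose (372,260): it is white, the larger one, and on the shelf. In the side view it is at (367,230). The jar and yellow square are behind the rail, the flat box is off the notch side at (175,317), the carton is at (212,235) and the vial at (228,173).

```bash
cat > m.py <<'E'
from h import *
def quad(mask):
    cs,_=cv2.findContours(mask,cv2.RETR_EXTERNAL,cv2.CHAIN_APPROX_NONE); k=max(cs,key=cv2.contourArea)
    return k,cv2.contourArea(k)
def darkline(g,p,q,n=12,w=7):
    # refine a dark thin line between guesses p,q: darkest point across, then fitted
    p,q=np.array(p,float),np.array(q,float); d=(q-p)/np.linalg.norm(q-p); nrm=np.array([-d[1],d[0]]); out=[]
    for t in np.linspace(.15,.85,n):
        s=np.arange(-w,w+.1,.25); pts=(p+t*(q-p)+s[:,None]*nrm).astype(np.float32)
        v=cv2.remap(g,pts[:,0].reshape(-1,1),pts[:,1].reshape(-1,1),cv2.INTER_LINEAR).ravel().astype(float)
        wt=np.clip(np.median(v)-15-v,0,None)
        if wt.sum()>0: out.append(pts[0]+(nrm*((wt*(s+w)).sum()/wt.sum())))
    return np.array(out)
E
python3 - <<'E'
from m import *
G={'scene':[((263,174),(252,215)),((360,183),(355,227)),((269,230),(259,272))],
   'side':[((219,263),(267,289)),((281,203),(327,224)),((285,288),(331,314))]}
for n in G:
    im=cv2.imread(f'pics/{n}0.png'); g=cv2.cvtColor(im,cv2.COLOR_BGR2GRAY); c,T=T_cam(n)
    for i,(p,q) in enumerate(G[n]):
        L=darkline(g,p,q); z=.08 if i<2 else .06
        W=onz(c,T,L,z)[:,:2]; vx,vy,x0,y0=cv2.fitLine(W.astype(np.float32),cv2.DIST_HUBER,0,.01,.01).ravel()
        print(n,i,len(L),'mid',np.round(W.mean(0),4),'dir deg',round(np.degrees(np.arctan2(vy,vx)),2),'px',np.round(L[[0,-1]],1).tolist())
    # tray mask
    m=(im.min(2)>175).astype(np.uint8)*255; box=(300,215,430,300) if n=='scene' else (310,190,420,280)
    mm=np.zeros_like(m); x,y,X,Y=box; mm[y:Y,x:X]=m[y:Y,x:X]
    k,a=quad(mm); ap=cv2.approxPolyDP(k,4,True).reshape(-1,2); print(n,'tray',a,ap.tolist())
s=cv2.imread('pics/scene0.png')[210:310,160:430]; d=cv2.imread('pics/side0.png')[160:400,150:420]
s=cv2.resize(s,None,fx=2.9,fy=2.9,interpolation=cv2.INTER_CUBIC)
d=cv2.resize(d,(336,299),interpolation=cv2.INTER_CUBIC)
o=np.zeros((s.shape[0]+d.shape[0],800,3),np.uint8); o[:s.shape[0],:s.shape[1]]=s; o[s.shape[0]:,:d.shape[1]]=d
cv2.imwrite('pics/crop0.png',o)
E
```

```text
scene 0 12 mid [0.4537 0.0341] dir deg -57.53 px [[260.9, 180.0], [252.5, 208.6]]
scene 1 12 mid [0.6061 0.1304] dir deg -57.78 px [[358.7, 189.5], [354.6, 220.3]]
scene 2 12 mid [ 0.5416 -0.0431] dir deg -57.82 px [[266.9, 236.2], [259.3, 265.4]]
scene tray 2944.0 [[341, 233], [336, 275], [405, 282], [406, 238]]
side 0 12 mid [0.4545 0.0332] dir deg -57.85 px [[226.4, 266.6], [259.2, 286.2]]
side 1 12 mid [0.607  0.1292] dir deg -57.84 px [[288.2, 205.5], [319.8, 221.4]]
side 2 12 mid [ 0.5425 -0.0443] dir deg -57.7 px [[292.0, 291.7], [324.1, 310.1]]
side tray 2257.0 [[357, 200], [328, 235], [373, 257], [401, 219]]
```

View pics/crop0.png

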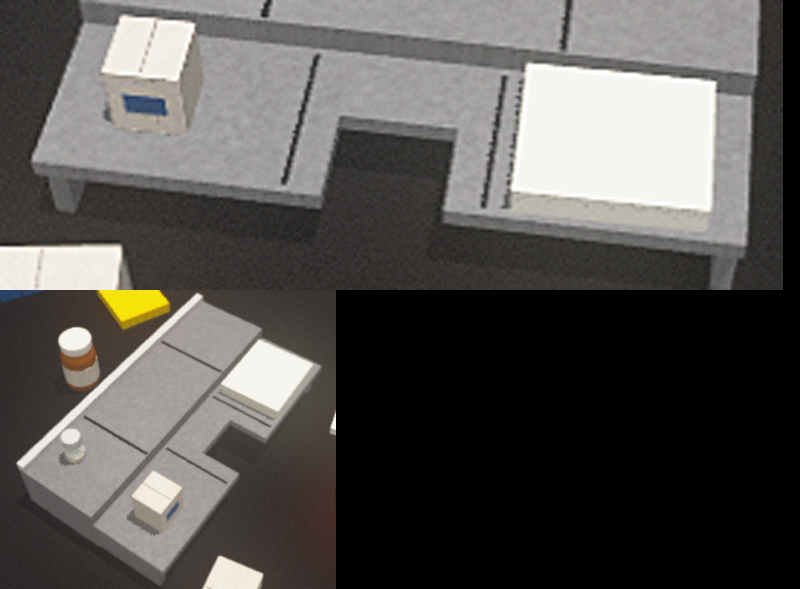

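The crop confirms that the choice is a plain white slab on the shelf, face up, at scene (336–406, 233–282), beside an end line and a second thin line. Next I go above the stand for a closer look with the wrist camera.

```bash
cat >> h.py <<'E'
import json,os
S=json.load(open('stand.json')) if os.path.exists('stand.json') else dict(o=[.561,.0334],a=122.2)
def ax(): 
    a=np.radians(S['a']); return np.array([np.cos(a),np.sin(a)]),np.array([-np.sin(a),np.cos(a)])
def s2w(x,y): ex,ey=ax(); return np.array(S['o'])+x/1000*ex+y/1000*ey
def w2s(p): ex,ey=ax(); d=(np.atleast_2d(p)[:,:2]-S['o'])*1000; return np.c_[d@ex,d@ey]
def plan(x,y,z,ya=None):
    "stand mm; ya = wanted world angle of tool y; prints tool-axis numbers"
    o=r.get_obs(); M=R.from_quat(o['orientation']).as_matrix(); d=np.r_[s2w(x,y),z/1000]-o['tool_pos']
    t=0
    if ya is not None:
        cur=np.degrees(np.arctan2(M[1,1],M[0,1])); t=-((ya-cur+90)%180-90)
    print('at',np.round(w2s(o['tool_pos'])[0],1),round(o['tool_pos'][2]*1000,1),'->',np.round(M.T@d/.4,4).tolist(),'turn',round(t/60,4),'rows',round(max(np.linalg.norm(d)/.05,abs(t)/8.59),1))
E
python3 -c "
from h import *
plan(-40,-90,330,122.2); plan(-40,-60,330,122.2)"
```

```text
at [651.8 -33.4] 204.5 -> [-1.4836, -0.9006, -0.3127] turn -0.9013 rows 14.1
at [651.8 -33.4] 204.5 -> [-1.4396, -0.9613, -0.3126] turn -0.9013 rows 14.1
```

Emit:
move_arm(
  increments=[
    [[-0.74,-0.48,-0.31],-0.9],
    [[-0.74,-0.48,-0.31],-0.9],
    [[-0.74,-0.48,-0.31],-0.9],
    [[-0.74,-0.48,-0.31],-0.9],
    [[-0.74,-0.48,-0.31],-0.9],
    [[-0.74,-0.48,-0.31],-0.9],
    [[-0.74,-0.48,-0.31],-0.9],
    [[-0.74,-0.48,-0.31],-0.9],
  ],
)

```text
time_s: 0.9
tool_pos: [0.4465, 0.3126, 0.3303]
orientation: [-0.277, 0.961, -0.0, 0.0]
contact_force: [0.2, 0.6, 0.9]
finger_gap: 0.0943
finger_force: 0.0
```

```bash
python3 -c "
from h import *
plan(-40,-60,330,122.2)"
```

```text
at [297.3 -51.9] 330.3 -> [-0.0214, -0.8431, 0.0011] turn -0.0013 rows 6.7
```

Emit:
move_arm(
  increments=[
    [[-0.02,-0.84,0],0],
    [[-0.02,-0.84,0],0],
    [[-0.02,-0.84,0],0],
    [[-0.02,-0.84,0],0],
    [[-0.02,-0.84,0],0],
    [[-0.02,-0.84,0],0],
    [[-0.02,-0.84,0],0],
    [[-0.02,-0.84,0],0],
  ],
)

```text
time_s: 1.7
tool_pos: [0.632, 0.0306, 0.3279]
orientation: [-0.274, 0.962, 0.0, -0.001]
contact_force: [-0.8, -0.1, -0.4]
finger_gap: 0.094
finger_force: 0.0
```

```bash
python3 - <<'E'
from m import *
o=r.get_obs(); im=eyes.read_camera('wrist'); cv2.imwrite('pics/w1.png',im); json.dump({k:np.array(v).tolist() for k,v in o.items()},open('pics/w1.json','w'))
c,T=T_cam('wrist',o); print(w2s(o['tool_pos']),o['qd'].round(3))
P=[(x,y,60) for x,y in((-110,-205),(-110,-35),(-50,-35),(-50,35),(-110,35),(0,-57),(-110,-57))]+[(0,-205,80),(0,205,80),(115,-90,80),(115,90,80),(0,-90,80),(0,90,80)]
for p in P: print(p,proj(c,T,np.r_[s2w(p[0],p[1]),p[2]/1000]).round(1).tolist())
E
```

```text
[[-40.19453169 -58.5503177 ]] [ 0.066 -0.044  0.042  0.027  0.021  0.031]
(-110, -205, 60) [[261.6, 319.1]]
(-110, -35, 60) [[255.3, 183.0]]
(-50, -35, 60) [[307.9, 182.7]]
(-50, 35, 60) [[307.2, 118.3]]
(-110, 35, 60) [[252.3, 118.6]]
(0, -57, 60) [[351.4, 201.5]]
(-110, -57, 60) [[256.2, 202.1]]
(0, -205, 80) [[350.8, 326.1]]
(0, 205, 80) [[358.7, -77.1]]
(115, -90, 80) [[454.6, 232.8]]
(115, 90, 80) [[470.6, 58.5]]
(0, -90, 80) [[352.5, 233.4]]
(0, 90, 80) [[355.8, 59.6]]
```

View pics/w1.png

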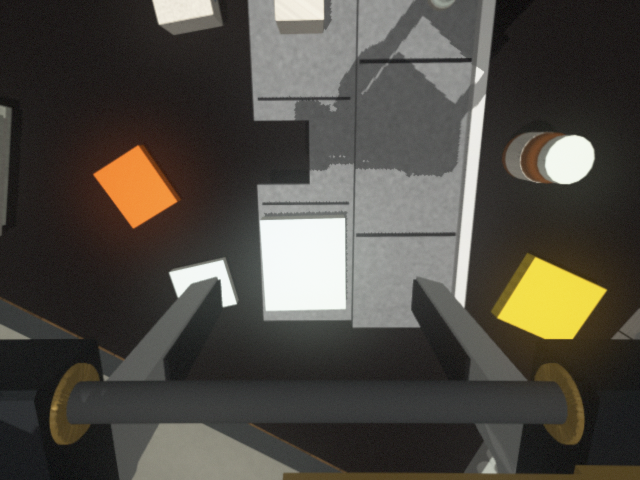

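The wrist view shows the tray top at (260–347, 218–311), the notch at (257–308, 121–184), end lines at rows 99 and 204, and mark lines at rows 60 and 234. The projections match to about 2 px, so I refine the stand and tray poses.

```bash
python3 - <<'E'
from m import *
o=json.load(open('pics/w1.json')); im=cv2.imread('pics/w1.png'); g=cv2.cvtColor(im,cv2.COLOR_BGR2GRAY); c,T=T_cam('wrist',o)
W=[]
for (p,q,z,y) in [((365,61),(468,60),.08,90),((360,235),(452,234),.08,-90),((262,99),(346,98),.06,57),((266,204),(346,203),.06,-57)]:
    L=darkline(g,p,q,w=5); X=onz(c,T,L,z); W.append(X.mean(0)); s=w2s(X); b=np.polyfit(s[:,0],s[:,1],1)
    print('line',y,s.mean(0).round(1),'slope deg',round(np.degrees(b[0]),2))
def edge(rows,c0,c1,sgn):
    gg=cv2.GaussianBlur(g,(3,3),0).astype(float); out=[]
    for y in rows:
        d=np.diff(gg[y,c0:c1])*sgn; d=np.clip(d,0,None); d[d<d.max()*.4]=0; k=np.arange(c0,c1-1)+.5; out.append(((d*k).sum()/d.sum(),y))
    return np.array(out)
for n,rows,a,b,s,z in [('notchback',range(135,172,3),298,318,1,.06),('outer',range(188,202,2),245,270,1,.06),('outer2',range(76,116,3),242,262,1,.06),('railfoot',range(190,300,5),440,480,1,.08)]:
    X=w2s(onz(c,T,edge(rows,a,b,s),z)); print(n,np.median(X,0).round(1),np.polyfit(X[:,1],X[:,0],1)[0].round(4))
m=(im.min(2)>205).astype(np.uint8)*255; mm=np.zeros_like(m); mm[205:325,255:350]=m[205:325,255:350]
k,a=quad(mm); ap=cv2.approxPolyDP(k,5,True).reshape(-1,2); print(ap.tolist()); rr=cv2.minAreaRect(k); bx=cv2.boxPoints(rr)
print('tray rect', w2s(onz(c,T,bx,.08)).round(1).tolist(), w2s(onz(c,T,[rr[0]],.08)).round(1))
# heights from two/three views: tray top corners, wrist+scene+side
cw=[min(ap.tolist(),key=lambda p:abs(p[0]-u)+abs(p[1]-v)) for u,v in((260,218),(347,218),(347,311),(263,320))]
sc=dict(scene=[[336,275],[341,233],[406,238],[405,278]],side=[[373,257],[328,235],[357,200],[401,219]])
for i in range(3):
    V=[(c,T,cw[i])]+[(*T_cam(n),sc[n][i]) for n in sc]; P=tri(V); print('corner',i,w2s(P).round(1),round(P[2]*1000,1))
E
```

```text
line 90 [60.9 88.8] slope deg 0.14
line -90 [ 60.4 -91.4] slope deg 0.06
line 57 [-53.2  55.5] slope deg 0.07
line -57 [-52.5 -58.4] slope deg -0.01
notchback [-48.7  -2. ] -0.0155
outer [-108.5  -47.6] -0.0134
outer2 [-108.9   58.6] -0.0018
railfoot [ 121.  -101.4] -0.002
[[344, 218], [260, 220], [266, 310], [345, 308]]
tray rect [[-103.9, -73.6], [-9.8, -71.9], [-5.8, -182.0], [-106.0, -184.0]] [[ -56.4 -126.2]]
corner 0 [[-104.2  -73. ]] 80.1
corner 1 [[-10.4 -71.3]] 78.4
corner 2 [[  -6.9 -180.7]] 78.8
```

```bash
python3 - <<'E'
from h import *
n=dict(o=s2w(1.3,-1.3).tolist(),a=122.25); json.dump(n,open('stand.json','w'))
E
python3 -c "
from h import *
print(S);plan(-57,-203,120,122.25);plan(-57,-203,66,122.25)"
```

```text
{'o': [0.5614073119570739, 0.03519279027485778], 'a': 122.25}
at [-39.2 -57.6] 328.2 -> [-0.3645, -0.0433, 0.5198] turn -0.005 rows 5.1
at [-39.2 -57.6] 328.2 -> [-0.3647, -0.0435, 0.6548] turn -0.005 rows 6.0
```

Emit:
move_arm(
  increments=[
    [[-0.365,-0.043,0],0],
    [[-0.365,-0.043,0.2],0],
    [[-0.365,-0.043,0.4],-0.005],
    [[-0.365,-0.043,0.52],-0.005],
    [[-0.365,-0.043,0.6],-0.005],
    [[-0.365,-0.043,0.65],-0.005],
    [[-0.365,-0.043,0.655],-0.005],
    [[-0.365,-0.043,0.655],-0.005],
    [[-0.365,-0.043,0.655],-0.005],
  ],
  fingers=0.47,
  newtons=20,
)

```text
time_s: 2.65
tool_pos: [0.7627, 0.0992, 0.067]
orientation: [-0.28, 0.96, 0.0, -0.001]
contact_force: [1.3, 0.2, 0.3]
finger_gap: 0.0499
finger_force: 0.0
```

```bash
python3 -c "
from h import *
plan(-57,-203,65,122.25);plan(-57,-63,65,122.25)
o=r.get_obs();print(o['finger_gap'],o['contact_force'])"
```

```text
at [ -53.3 -204.4] 67.0 -> [0.0035, -0.0093, 0.0049] turn 0.0045 rows 0.1
at [ -53.3 -204.4] 67.0 -> [0.3535, -0.0077, 0.0053] turn 0.0045 rows 2.8
0.04988566080854092 [1.34672106 0.18483383 0.32709305]
```

Emit:
move_arm(
  increments=[
    [[0.02,-0.008,0.004],0.004],
    [[0.04,-0.008,0.004],0.004],
    [[0.07,-0.008,0.004],0.004],
    [[0.1,-0.008,0.004],0.004],
    [[0.13,-0.008,0.004],0.004],
    [[0.16,-0.008,0.004],0.004],
    [[0.19,-0.008,0.004],0.004],
    [[0.22,-0.008,0.004],0.004],
    [[0.25,-0.008,0.004],0.004],
    [[0.27,-0.008,0.004],0.004],
  ],
)

```text
time_s: 3.65
tool_pos: [0.6732, 0.0363, 0.0666]
orientation: [-0.277, 0.961, -0.0, 0.0]
contact_force: [0.3, 0.6, 0.9]
finger_gap: 0.0496
finger_force: 0.3
```

```bash
python3 - <<'E'
from m import *
plan(-57,-63,65,122.25)
o=r.get_obs(); im=eyes.read_camera('wrist'); cv2.imwrite('pics/w2.png',im);json.dump({k:np.array(v).tolist() for k,v in o.items()},open('pics/w2.json','w'))
print(o['contact_force'])
s=eyes.read_camera('scene'); cv2.imwrite('pics/s2.png',s)
out=np.hstack([cv2.resize(im,(400,300)),s[150:310,170:430][:, :]if 0 else cv2.resize(s[140:320,160:400],(400,300))]); cv2.imwrite('pics/v2.png',out)
E
```

```text
at [-58.7 -95.1] 66.6 -> [0.0804, 0.0042, 0.004] turn -0.0018 rows 0.6
[0.33208967 0.56129262 0.85903475]
```

View pics/v2.png

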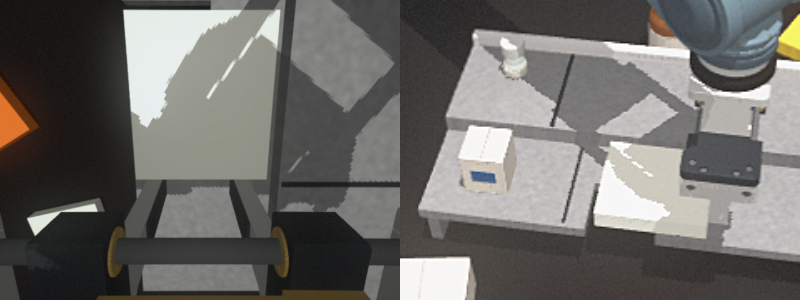

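The tray slides straight with the two fingers on its end. In the half-scale wrist view its top spans (124–280, 10) to (135–268, 180). I measure its end edges.

```bash
python3 - <<'E'
from m import *
o=json.load(open('pics/w2.json')); c,T=T_cam('wrist',o)
g=cv2.GaussianBlur(cv2.imread('pics/w2.png',0),(3,3),0).astype(float)
E=[]
for u in range(225,425,20):
    col=g[:,u]; d1=np.diff(col[5:30]); d2=np.diff(col[275:300]); E.append((u,5.5+np.argmax(d1),275.5+np.argmin(d2)))
E=np.array(E)
for k in (1,2):
    X=w2s(onz(c,T,E[:,[0,k]],.08)); print(X[:,1].round(1))
L=[];
for v in range(60,260,25):
    d=np.diff(g[v,190:235]); d3=np.diff(g[v,415:450]); L.append((190.5+np.argmax(d),v,415.5+np.argmin(d3)))
L=np.array(L)
print(w2s(onz(c,T,L[:,[0,1]],.08)).round(1)[:,0],w2s(onz(c,T,L[:,[2,1]],.08)).round(1)[:,0])
E
```

```text
[24.1 24.1 24.1 24.2 24.2 24.1 24.1 24.1 24.1 24.1]
[-85.9 -85.9 -85.9 -85.9 -85.9 -86.  -86.  -86.  -86.  -86. ]
[-105.  -104.9 -104.9 -104.9 -104.8 -104.8 -104.7 -105.1] [-9.5 -9.5 -9.5 -9.4 -9.9 -9.9 -9.9 -9.9]
```

Emit:
move_arm(
  increments=[
    [[0.02,0,0],0],
    [[0.04,0,0],0],
    [[0.06,0,0],0],
    [[0.07,0,0],0],
    [[0.077,0,0],0],
    [[0.077,0,0],0],
    [[0.077,0,0],0],
  ],
)

```text
time_s: 4.45
tool_pos: [0.648, 0.0205, 0.0658]
orientation: [-0.277, 0.961, 0.0, -0.0]
contact_force: [-0.2, -0.7, -0.0]
finger_gap: 0.0499
finger_force: 0.0
```

```bash
cat > tr.py <<'E'
from m import *
def endedge(tag):
    o=r.get_obs(); im=eyes.read_camera('wrist'); cv2.imwrite(f'pics/{tag}.png',im); c,T=T_cam('wrist',o)
    g=cv2.GaussianBlur(im[:,:,1],(3,3),0).astype(float)
    return o,c,T,g
E
python3 - <<'E'
from tr import *
o,c,T,g=endedge('w3')
for a,b in((5,30),(275,300)):
    E=[]
    for u in range(225,425,20):
        d=np.diff(g[a:b,u])*(1 if a==5 else -1); E.append((u,a+.5+np.argmax(d)))
    print(w2s(onz(c,T,np.array(E),.08))[:,1].round(1))
plan(-57,-64,65,122.25)
plan(-57,-80,65,122.25)
E
```

```text
[54.7 54.7 54.7 54.7 54.7 54.7 54.7 54.7 54.7 54.7]
[-55.3 -55.3 -55.3 -55.4 -55.4 -55.4 -55.4 -55.4 -55.4 -55.4]
at [-58.7 -65.5] 65.8 -> [0.0037, 0.0041, 0.0019] turn -0.001 rows 0.0
at [-58.7 -65.5] 65.8 -> [-0.0363, 0.0042, 0.0019] turn -0.001 rows 0.3
```

The tray is centred, with its ends at y +54.7 and −55.3. I now check the joints and plan the turn to the notch side.

```bash
python3 -c "
from h import *
print(r.get_obs()['joint_positions'].round(2)); plan(-135,0,150)"
```

```text
[-0.14  0.39  1.65 -0.    1.1  -2.28]
at [-58.7 -65.5] 65.8 -> [0.1635, -0.191, -0.2105] turn 0.0 rows 2.6
```

Emit:
move_arm(
  increments=[
    [[-0.04,0,0],0],
    [[-0.05,0,-0.1],0],
    [[-0.05,0,-0.22],0],
    [[0.03,-0.1,-0.22],0.25],
    [[0.12,-0.19,-0.22],0.5],
    [[0.165,-0.19,-0.22],0.7],
    [[0.165,-0.19,-0.22],0.8],
    [[0.165,-0.19,-0.22],0.95],
    [[0.165,-0.19,-0.22],1],
    [[0.165,-0.19,-0.22],1],
  ],
  fingers=0.62,
)

```text
time_s: 5.5
tool_pos: [0.6327, -0.079, 0.1538]
orientation: [0.243, 0.97, -0.0, -0.0]
contact_force: [-0.5, -0.1, 0.1]
finger_gap: 0.0354
finger_force: 0.0
```

Emit:
move_arm(
  increments=[
    [[0,0,0],0.15],
    [[0,0,0],0.3],
    [[0,0,0],0.45],
    [[0,0,0],0.5],
    [[0,0,0],0.5],
  ],
)

```text
time_s: 6.0
tool_pos: [0.6327, -0.0789, 0.1538]
orientation: [0.483, 0.875, -0.0, -0.0]
contact_force: [-0.1, 1.2, 0.3]
finger_gap: 0.0358
finger_force: 0.0
```

```bash
python3 -c "
from h import *
plan(-122,0,50,32.25); plan(-122,-0.5,50,32.25); o=r.get_obs(); print(o['joint_positions'].round(2),o['contact_force'],o['finger_gap'])"
```

```text
at [-134.6    0.6] 153.8 -> [0.0314, 0.0014, 0.2594] turn -0.0007 rows 2.1
at [-134.6    0.6] 153.8 -> [0.0314, 0.0027, 0.2594] turn -0.0007 rows 2.1
[-0.3   0.27  1.63 -0.    1.25 -0.86] [-0.10916498  1.24207092  0.30100056] 0.03575895490236415
```

Emit:
move_arm(
  increments=[
    [[0.03,0.001,0.1],0],
    [[0.03,0.001,0.2],0],
    [[0.03,0.001,0.25],0],
    [[0.03,0.001,0.255],0],
    [[0.03,0.001,0.255],0],
    [[0.04,0.001,0.255],0],
    [[0.05,0.001,0.255],0],
    [[0.06,0.001,0.255],0],
    [[0.07,0.001,0.255],0],
    [[0.073,0.001,0.255],0],
  ],
)

```text
time_s: 7.0
tool_pos: [0.6175, -0.0537, 0.0524]
orientation: [0.483, 0.876, 0.0, 0.0]
contact_force: [0.2, -1.0, 0.6]
finger_gap: 0.0354
finger_force: 0.3
```

```bash
cat >> h.py <<'E'
def st():
    o=r.get_obs(); ex,ey=ax(); f=o['contact_force']; print('xyz',w2s(o['tool_pos'])[0].round(1),round(o['tool_pos'][2]*1000,1),'F stand',round(f[:2]@ex,1),round(f[:2]@ey,1),round(f[2],1),'t',round(o['time_s'],2))
E
python3 -c "
from h import *
st();plan(-104,0,50,32.25)"
```

```text
xyz [-105.1   -0. ] 52.4 F stand -1.0 0.4 0.6 t 7.0
at [-105.1   -0. ] 52.4 -> [0.0028, -0.0001, 0.0059] turn -0.0006 rows 0.1
```

Emit:
move_arm(
  increments=[
    [[0.0025,0,0],0],
    [[0.005,0,0],0],
    [[0.005,0,0],0],
  ],
)

```text
time_s: 7.3
tool_pos: [0.6171, -0.0531, 0.0522]
orientation: [0.483, 0.875, -0.0, 0.001]
contact_force: [3.5, -3.6, -0.2]
finger_gap: 0.0357
finger_force: 2.1
```

Emit:
move_arm(
  increments=[
    [[0.0025,0,0],0],
    [[0.005,0,0],0],
    [[0.005,0,0],0],
  ],
)

```text
time_s: 7.6
tool_pos: [0.6172, -0.0531, 0.0529]
orientation: [0.483, 0.875, -0.001, 0.003]
contact_force: [4.6, -8.8, -1.4]
finger_gap: 0.0355
finger_force: 4.8
```

```bash
python3 -c "
from h import *
st()"
```

```text
xyz [-1.044e+02 -1.000e-01] 52.9 F stand -9.9 0.8 -1.4 t 7.6
```

Emit:
move_arm(
  increments=[
    [[0.003,0,-0.005],0],
    [[0.003,0,-0.01],0],
    [[0.003,0,-0.015],0],
    [[0.003,0,-0.02],0],
    [[0.003,0,-0.025],0],
  ],
)

```text
time_s: 8.1
tool_pos: [0.6178, -0.054, 0.0636]
orientation: [0.483, 0.875, -0.002, 0.005]
contact_force: [7.0, -12.8, -1.6]
finger_gap: 0.0355
finger_force: 7.6
```

```bash
python3 - <<'E'
from h import *
st()
i=eyes.read_camera('scene'); j=eyes.read_camera('side')
cv2.imwrite('pics/v4.png',np.hstack([cv2.resize(i[160:310,220:400],(400,333)),cv2.resize(j[180:330,260:440],(400,333))]))
E
```

```text
xyz [-1.055e+02 -1.000e-01] 63.6 F stand -14.6 0.9 -1.6 t 8.1
```

View pics/v4.png

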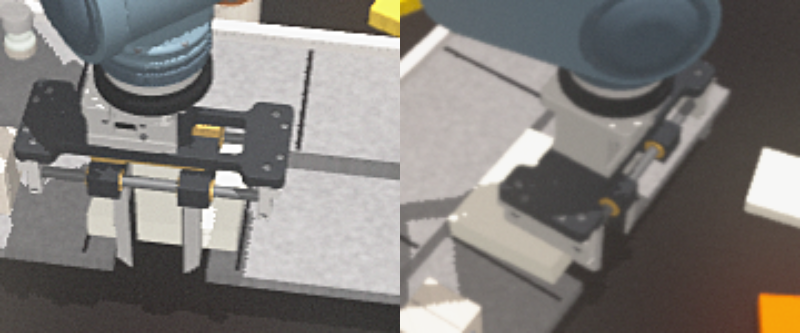

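The outer edge is rising: the finger moved 1 mm outward as the arc predicts, at 15 N of push. In the picture the tray is still square between the end lines, with the fingers on its outer edge at (120–200, 250). I continue along the hinge arc, easing off the push.

Emit:
move_arm(
  increments=[
    [[-0.005,0,-0.015],0],
    [[-0.006,0,-0.036],0],
    [[-0.005,0,-0.057],0],
  ],
)

```text
time_s: 8.5
tool_pos: [0.6174, -0.0535, 0.0859]
orientation: [0.484, 0.875, -0.001, 0.002]
contact_force: [2.7, -5.1, 0.4]
finger_gap: 0.0357
finger_force: 3.3
```

```bash
python3 - <<'E'
from h import *
st()
E
```

```text
xyz [-104.9   -0. ] 85.9 F stand -5.8 0.4 0.4 t 8.5
```

Emit:
move_arm(
  increments=[
    [[0.001,0,-0.021],0],
    [[0.007,0,-0.041],0],
    [[0.014,0,-0.061],0],
    [[0.022,0,-0.08],0],
  ],
)

```text
time_s: 8.9
tool_pos: [0.6109, -0.0437, 0.1172]
orientation: [0.484, 0.875, 0.0, -0.0]
contact_force: [0.5, -0.7, 0.5]
finger_gap: 0.0354
finger_force: 0.6
```

```bash
python3 - <<'E'
from h import *
st()
i=eyes.read_camera('scene'); j=eyes.read_camera('wrist')
cv2.imwrite('pics/v5.png',np.hstack([cv2.resize(i[160:310,220:400],(400,333)),cv2.resize(j,(400,333))]))
E
```

```text
xyz [-93.2   0.2] 117.2 F stand -0.9 -0.0 0.5 t 8.9
```

View pics/v5.png

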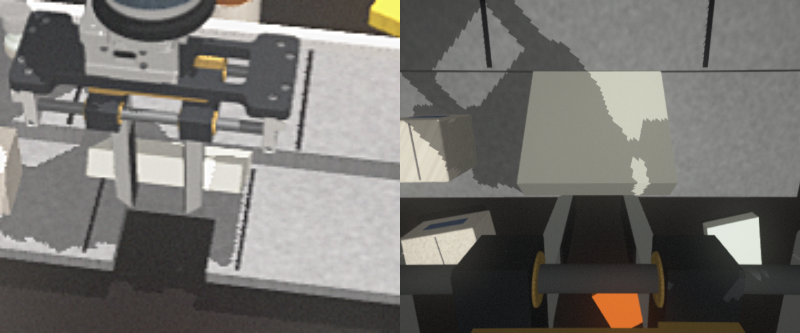

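```bash
cat >> h.py <<'E'
def model(th,hx=0,hz=80,yo=0):
    "stand-frame corners hinged at (hx,hz), tilt th deg: face inner, face outer, rim outer (each y -55,+55)"
    t=np.radians(th); C=np.array([[np.cos(t),np.sin(t)],[-np.sin(t),np.cos(t)]])
    out=[]
    for p in((0,0),(-95,0),(-95,-20)):
        q=C@np.array(p)+[hx,hz]; out+=[(q[0],yo-55,q[1]),(q[0],yo+55,q[1])]
    return out
def pm(name,o,th,**k):
    c,T=T_cam(name,o); return proj(c,T,[np.r_[s2w(a,b),z/1000] for a,b,z in model(th,**k)])
E
python3 - <<'E'
from h import *
for th in (25,30,35,40): print(th,(pm('wrist',r.get_obs(),th)*[400/640,333/480]+[400,0]).round(0).tolist())
E
```

```text
25 [[663.0, 69.0], [531.0, 69.0], [668.0, 196.0], [526.0, 196.0], [662.0, 197.0], [533.0, 197.0]]
30 [[663.0, 69.0], [531.0, 69.0], [672.0, 194.0], [523.0, 194.0], [664.0, 199.0], [530.0, 199.0]]
35 [[663.0, 69.0], [531.0, 69.0], [675.0, 192.0], [519.0, 192.0], [667.0, 199.0], [527.0, 199.0]]
40 [[663.0, 69.0], [531.0, 69.0], [679.0, 188.0], [516.0, 188.0], [671.0, 198.0], [524.0, 198.0]]
```

The wrist view fits a tilt of about 41° with the hinge still at the step edge (far edge at row 70, near edge at row 183). I continue along the arc.

Emit:
move_arm(
  increments=[
    [[0.01,0,-0.014],0],
    [[0.022,0,-0.031],0],
    [[0.036,0,-0.047],0],
    [[0.052,0,-0.061],0],
  ],
)

```text
time_s: 9.4
tool_pos: [0.5991, -0.0254, 0.141]
orientation: [0.483, 0.875, -0.0, -0.001]
contact_force: [0.5, 0.6, -0.5]
finger_gap: 0.0357
finger_force: 0.1
```

```bash
python3 - <<'E'
from h import *
st()
o=r.get_obs(); j=eyes.read_camera('wrist'); cv2.imwrite('pics/w6.png',j); g=cv2.GaussianBlur(j[:,:,1],(3,3),0).astype(int)
for th in (55,60,65): print(th,pm('wrist',o,th).round(0).tolist())
for u in (240,270,300,340): 
    d=np.diff(g[60:300,u]); k=np.argsort(-abs(d))[:8]; print(u,sorted((60+k).tolist()))
E
```

```text
xyz [-71.4   0.4] 141.0 F stand 0.3 -0.7 -0.5 t 9.4
55 [[409.0, 142.0], [225.0, 142.0], [441.0, 272.0], [192.0, 272.0], [431.0, 296.0], [202.0, 296.0]]
60 [[409.0, 142.0], [225.0, 142.0], [446.0, 260.0], [187.0, 260.0], [436.0, 289.0], [197.0, 289.0]]
65 [[409.0, 142.0], [225.0, 142.0], [451.0, 246.0], [183.0, 246.0], [441.0, 280.0], [193.0, 280.0]]
240 [140, 141, 142, 143, 293, 294, 297, 298]
270 [70, 71, 72, 141, 142, 277, 278, 279]
300 [103, 104, 105, 141, 142, 277, 278, 279]
340 [141, 142, 174, 175, 277, 278, 279, 280]
```

```bash
python3 - <<'E'
from h import *
j=cv2.imread('pics/w6.png'); g=cv2.GaussianBlur(j[:,:,1],(3,3),0).astype(int)
print('col320',g[130:310:6,320].tolist()); print('col300',g[130:310:6,300].tolist())
for v in range(150,300,12):
    d=np.diff(g[v]); L=160+np.argsort(-abs(d[160:260]))[:3]; Rr=400+np.argsort(-abs(d[400:480]))[:3]; print(v,L.tolist(),Rr.tolist())
E
```

```text
col320 [140, 145, 150, 164, 133, 134, 133, 133, 133, 134, 134, 133, 133, 133, 134, 133, 134, 132, 133, 133, 134, 134, 134, 133, 133, 52, 41, 38, 38, 34]
col300 [83, 81, 104, 132, 132, 133, 133, 132, 133, 133, 133, 133, 133, 132, 133, 133, 132, 134, 132, 132, 134, 134, 133, 133, 133, 53, 40, 39, 36, 34]
150 [224, 223, 225] [406, 405, 407]
162 [220, 219, 221] [407, 406, 410]
174 [216, 215, 217] [414, 415, 413]
186 [212, 213, 211] [418, 420, 417]
198 [208, 207, 209] [421, 451, 468]
210 [204, 203, 205] [426, 425, 430]
222 [200, 201, 199] [429, 410, 428]
234 [196, 197, 195] [434, 435, 433]
246 [192, 193, 191] [437, 449, 436]
258 [194, 191, 190] [449, 441, 440]
270 [164, 181, 210] [432, 403, 457]
282 [234, 238, 239] [400, 401, 421]
294 [247, 248, 239] [400, 402, 403]
```

Emit:
move_arm(
  increments=[
    [[0.017,0,-0.012],0],
    [[0.034,0,-0.024],0],
    [[0.052,0,-0.034],0],
    [[0.069,0,-0.042],0],
    [[0.069,0,-0.042],0],
  ],
)

```text
time_s: 9.95
tool_pos: [0.5851, -0.0021, 0.1584]
orientation: [0.483, 0.876, 0.0, 0.0]
contact_force: [0.2, -0.2, 0.1]
finger_gap: 0.0361
finger_force: 0.0
```

```bash
python3 - <<'E'
from h import *
st()
o=r.get_obs(); j=eyes.read_camera('wrist'); s=eyes.read_camera('scene'); d=eyes.read_camera('side')
for th in (75,80,85): print(th,pm('wrist',o,th).round(0).tolist())
cv2.imwrite('pics/v7.png',np.hstack([cv2.resize(s[120:310,190:400],(266,300)),cv2.resize(j,(267,300)),cv2.resize(d[160:330,220:420],(267,300))]))
E
```

```text
xyz [-44.2  -0.1] 158.4 F stand -0.3 -0.1 0.1 t 9.95
75 [[399.0, 184.0], [232.0, 184.0], [438.0, 264.0], [192.0, 264.0], [432.0, 299.0], [199.0, 299.0]]
80 [[399.0, 184.0], [232.0, 184.0], [441.0, 248.0], [190.0, 247.0], [435.0, 287.0], [196.0, 287.0]]
85 [[399.0, 184.0], [232.0, 184.0], [443.0, 230.0], [187.0, 230.0], [438.0, 272.0], [192.0, 272.0]]
```

View pics/v7.png

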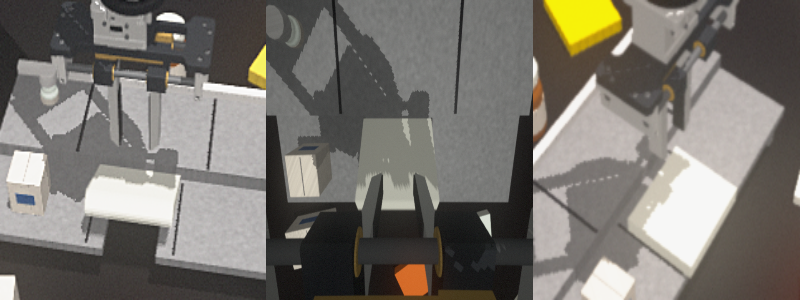

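The tray has fallen back onto the lower shelf: in the wrist view its far edge is at row 189 and near edge at row 328, with the fingers past its rim. Most likely the hinge edge dropped off the step and the rim slipped under the fingertips. I retract, measure it again, and retry with the tips much lower for margin.

Emit:
move_arm(
  increments=[
    [[0,0,-0.1],0],
    [[-0.1,0,-0.15],0],
    [[-0.2,0,-0.2],0],
    [[-0.23,0,-0.2],0],
    [[-0.23,0,-0.2],0],
  ],
)

```text
time_s: 10.6
tool_pos: [0.6346, -0.0822, 0.2373]
orientation: [0.484, 0.875, -0.0, -0.0]
contact_force: [-0.2, 0.4, -0.3]
finger_gap: 0.0355
finger_force: 0.0
```

```bash
python3 - <<'E'
from h import *
st(); plan(-125,0,22,32.25)
o=r.get_obs(); j=eyes.read_camera('wrist'); cv2.imwrite('pics/w8.png',j); c,T=T_cam('wrist',o)
m=((j.max(2)-j.min(2)<25)&(j[:,:,1]>150)).astype(np.uint8)*255
print('model0',pm('wrist',o,0).round(0).tolist())
g=cv2.GaussianBlur(j[:,:,1],(3,3),0).astype(int)
P=pm('wrist',o,0); cx,cy=P[:4].mean(0).astype(int); print(cx,cy)
for v in (cy-30,cy,cy+30):
    d=abs(np.diff(g[v])); print(v,sorted((d[100:540].argsort()[-10:]+100).tolist()))
for u in (cx-40,cx,cx+40):
    d=abs(np.diff(g[:,u])); print(u,sorted((d[:330].argsort()[-10:]).tolist()))
E
```

```text
xyz [-138.4    0.7] 237.3 F stand 0.4 -0.1 -0.3 t 10.6
at [-138.4    0.7] 237.3 -> [0.0331, 0.0019, 0.5382] turn -0.0033 rows 4.3
model0 [[386.0, 51.0], [247.0, 52.0], [381.0, 174.0], [252.0, 174.0], [378.0, 172.0], [256.0, 172.0]]
316 112
82 [115, 246, 247, 269, 270, 271, 382, 383, 384, 386]
112 [110, 111, 124, 126, 155, 156, 248, 290, 382, 383]
142 [100, 101, 106, 107, 249, 250, 355, 380, 381, 382]
276 [51, 52, 56, 57, 79, 80, 88, 89, 197, 198]
316 [51, 56, 79, 80, 140, 151, 186, 197, 198, 312]
356 [51, 52, 56, 78, 79, 80, 196, 197, 198, 199]
```

```bash
python3 - <<'E'
from h import *
j=cv2.imread('pics/w8.png'); g=cv2.GaussianBlur(j,(3,3),0).astype(int)
for u in (258,290,340,370): print(u,[(v,g[v,u].tolist()) for v in range(150,216,6)])
for v in (165,175,183,190,195,200):
    d=abs(np.diff(g[v,:,1])); L=225+np.argsort(-d[225:275])[:2]; Rr=360+np.argsort(-d[360:410])[:2]; print(v,L,Rr)
E
```

```text
258 [(150, [155, 167, 166]), (156, [155, 166, 165]), (162, [155, 165, 165]), (168, [152, 164, 163]), (174, [153, 164, 164]), (180, [152, 163, 162]), (186, [152, 163, 162]), (192, [150, 161, 161]), (198, [93, 101, 101]), (204, [39, 42, 43]), (210, [38, 40, 42])]
290 [(150, [159, 170, 169]), (156, [157, 169, 168]), (162, [158, 169, 168]), (168, [157, 169, 167]), (174, [156, 167, 166]), (180, [156, 166, 165]), (186, [154, 166, 165]), (192, [154, 165, 164]), (198, [96, 103, 103]), (204, [46, 49, 49]), (210, [43, 46, 48])]
340 [(150, [165, 176, 173]), (156, [163, 175, 173]), (162, [162, 173, 172]), (168, [162, 173, 170]), (174, [161, 171, 170]), (180, [158, 170, 168]), (186, [158, 169, 167]), (192, [156, 168, 166]), (198, [93, 100, 98]), (204, [55, 58, 56]), (210, [53, 55, 54])]
370 [(150, [249, 249, 245]), (156, [249, 249, 245]), (162, [249, 249, 245]), (168, [248, 249, 245]), (174, [249, 249, 245]), (180, [248, 248, 245]), (186, [248, 248, 244]), (192, [248, 248, 244]), (198, [144, 144, 140]), (204, [58, 59, 58]), (210, [53, 55, 54])]
165 [250 251] [380 381]
175 [251 250] [380 379]
183 [251 252] [379 380]
190 [252 251] [379 380]
195 [252 251] [379 380]
200 [256 272] [360 364]
```

The tray is flat and centred in y but about 22 mm off the step (rows 80–198). I retry with the tips about 40 mm below the rim, so the tray stays trapped between finger and step.

Emit:
move_arm(
  increments=[
    [[0.003,0.002,0.12],-0.003],
    [[0.003,0.002,0.24],-0.003],
    [[0.003,0.002,0.36],-0.003],
    [[0.003,0.002,0.48],-0.003],
    [[0.003,0.002,0.543],-0.003],
    [[0.01,0.002,0.543],-0.003],
    [[0.025,0.002,0.543],-0.003],
    [[0.04,0.002,0.543],-0.003],
    [[0.055,0.002,0.543],-0.003],
    [[0.07,0.002,0.543],-0.003],
  ],
)

```text
time_s: 11.65
tool_pos: [0.621, -0.0564, 0.0226]
orientation: [0.482, 0.876, 0.0, 0.002]
contact_force: [-0.1, -0.3, 0.2]
finger_gap: 0.0356
finger_force: 0.3
```

Emit:
move_arm(
  increments=[
    [[0.005,0,0],0],
    [[0.01,0,0],0],
    [[0.014,0,0],0],
    [[0.018,0,0],0],
    [[0.022,0,0],0],
    [[0.022,0,0],0],
  ],
)

```text
time_s: 12.25
tool_pos: [0.618, -0.053, 0.0221]
orientation: [0.482, 0.876, -0.001, 0.004]
contact_force: [5.2, -11.4, -2.0]
finger_gap: 0.0357
finger_force: 6.4
```

```bash
python3 - <<'E'
from h import *
st()
E
```

```text
xyz [-104.7   -0.8] 22.1 F stand -12.5 1.7 -2.0 t 12.25
```

Emit:
move_arm(
  increments=[
    [[-0.002,-0.001,-0.013],0],
    [[-0.002,-0.001,-0.027],0],
    [[-0.004,-0.001,-0.042],0],
    [[-0.004,-0.001,-0.063],0],
    [[-0.002,-0.001,-0.084],0],
    [[0.001,-0.001,-0.105],0],
    [[0.006,-0.001,-0.125],0],
    [[0.0125,-0.001,-0.145],0],
    [[0.021,-0.001,-0.164],0],
  ],
)

```text
time_s: 13.15
tool_pos: [0.612, -0.0437, 0.0878]
orientation: [0.482, 0.876, -0.0, 0.002]
contact_force: [3.3, -3.7, 2.2]
finger_gap: 0.0358
finger_force: 2.2
```

```bash
cat >> h.py <<'E'
def look(tag):
    st(); o=r.get_obs(); j=eyes.read_camera('wrist'); cv2.imwrite(f'pics/{tag}.png',j); g=cv2.GaussianBlur(j[:,:,1],(3,3),0).astype(int)
    for v in range(100,310,15):
        d=abs(np.diff(g[v])); print(v,sorted((150+np.argsort(-d[150:262])[:3]).tolist()),sorted((380+np.argsort(-d[380:480])[:3]).tolist()),end=' | ')
    for u in (285,316,350): d=abs(np.diff(g[:,u])); print('\ncol',u,sorted(np.argsort(-d[40:330])[:10]+40),end='')
    print(); return o
E
python3 - <<'E'
from h import *
o=look('w9')
for th in (30,35,40,45): print(th,pm('wrist',o,th).round(0).tolist())
E
```

```text
xyz [-93.7  -0.7] 87.8 F stand -4.9 -0.8 2.2 t 13.15
100 [166, 187, 188] [435, 436, 437] | 115 [154, 184, 185] [438, 439, 440] | 130 [181, 182, 183] [441, 442, 443] | 145 [178, 179, 180] [443, 444, 445] | 160 [175, 176, 177] [446, 447, 448] | 175 [172, 173, 174] [448, 449, 450] | 190 [170, 171, 172] [451, 452, 453] | 205 [167, 168, 169] [423, 424, 425] | 220 [164, 165, 166] [390, 421, 422] | 235 [161, 162, 163] [393, 406, 407] | 250 [158, 159, 160] [462, 463, 473] | 265 [156, 157, 158] [400, 413, 415] | 280 [153, 154, 155] [403, 404, 431] | 295 [150, 151, 153] [407, 408, 435] | 
col 285 [np.int64(80), np.int64(81), np.int64(82), np.int64(90), np.int64(91), np.int64(92), np.int64(93), np.int64(311), np.int64(312), np.int64(313)]
col 316 [np.int64(91), np.int64(92), np.int64(93), np.int64(111), np.int64(112), np.int64(113), np.int64(297), np.int64(311), np.int64(312), np.int64(313)]
col 350 [np.int64(91), np.int64(92), np.int64(93), np.int64(164), np.int64(170), np.int64(171), np.int64(172), np.int64(311), np.int64(312), np.int64(313)]
30 [[437.0, 92.0], [192.0, 92.0], [456.0, 306.0], [172.0, 306.0], [440.0, 310.0], [188.0, 310.0]]
35 [[437.0, 92.0], [192.0, 92.0], [464.0, 303.0], [164.0, 303.0], [446.0, 312.0], [181.0, 312.0]]
40 [[437.0, 92.0], [192.0, 92.0], [472.0, 298.0], [155.0, 297.0], [453.0, 312.0], [174.0, 312.0]]
45 [[437.0, 92.0], [192.0, 92.0], [481.0, 289.0], [146.0, 289.0], [461.0, 310.0], [166.0, 310.0]]
```

Emit:
move_arm(
  increments=[
    [[0.011,0,-0.018],0],
    [[0.023,0,-0.035],0],
    [[0.037,0,-0.051],0],
    [[0.052,0,-0.066],0],
  ],
)

```text
time_s: 13.6
tool_pos: [0.5986, -0.0241, 0.1124]
orientation: [0.482, 0.876, 0.0, -0.001]
contact_force: [0.4, 0.2, 0.9]
finger_gap: 0.0361
finger_force: 0.3
```

```bash
python3 - <<'E'
from h import *
o=look('w10')
for th in (55,60,65): print(th,pm('wrist',o,th).round(0).tolist())
E
```

```text
xyz [-70.    0.2] 112.4 F stand 0.0 -0.4 0.9 t 13.6
100 [170, 171, 226] [386, 414, 416] | 115 [157, 158, 159] [435, 468, 473] | 130 [250, 251, 253] [394, 401, 456] | 145 [208, 209, 210] [418, 419, 430] | 160 [202, 203, 204] [424, 425, 426] | 175 [196, 197, 198] [393, 394, 419] | 190 [190, 191, 192] [391, 392, 393] | 205 [184, 185, 186] [399, 400, 401] | 220 [178, 179, 180] [384, 397, 398] | 235 [172, 173, 174] [388, 394, 398] | 250 [166, 167, 168] [438, 459, 471] | 265 [160, 161, 162] [399, 400, 402] | 280 [150, 155, 156] [403, 436, 437] | 295 [150, 152, 171] [399, 432, 433] | 
col 285 [np.int64(83), np.int64(84), np.int64(85), np.int64(144), np.int64(145), np.int64(146), np.int64(314), np.int64(315), np.int64(316), np.int64(317)]
col 316 [np.int64(118), np.int64(119), np.int64(120), np.int64(121), np.int64(144), np.int64(145), np.int64(146), np.int64(315), np.int64(316), np.int64(317)]
col 350 [np.int64(144), np.int64(145), np.int64(146), np.int64(179), np.int64(180), np.int64(185), np.int64(314), np.int64(315), np.int64(316), np.int64(317)]
55 [[421.0, 146.0], [212.0, 145.0], [464.0, 302.0], [167.0, 301.0], [450.0, 327.0], [182.0, 327.0]]
60 [[421.0, 146.0], [212.0, 145.0], [471.0, 289.0], [161.0, 288.0], [457.0, 321.0], [175.0, 320.0]]
65 [[421.0, 146.0], [212.0, 145.0], [477.0, 273.0], [154.0, 272.0], [463.0, 311.0], [169.0, 310.0]]
```

Emit:
move_arm(
  increments=[
    [[0.014,0,-0.01],0],
    [[0.03,0,-0.02],0],
    [[0.048,0,-0.03],0],
    [[0.066,0,-0.038],0],
  ],
)

```text
time_s: 14.05
tool_pos: [0.5846, -0.0018, 0.1279]
orientation: [0.482, 0.876, -0.0, -0.0]
contact_force: [0.1, 0.1, 0.0]
finger_gap: 0.0356
finger_force: 0.1
```

```bash
python3 - <<'E'
from h import *
o=look('w11')
for th in (75,80,85): print(th,pm('wrist',o,th).round(0).tolist())
E
```

```text
xyz [-43.6   0.1] 127.9 F stand 0.0 -0.1 0.0 t 14.05
100 [154, 155, 156] [476, 477, 478] | 115 [150, 157, 158] [474, 475, 476] | 130 [150, 151, 158] [473, 474, 475] | 145 [152, 153, 160] [472, 473, 479] | 160 [154, 161, 162] [471, 478, 479] | 175 [155, 156, 163] [469, 476, 477] | 190 [152, 163, 210] [408, 409, 410] | 205 [208, 209, 210] [418, 419, 420] | 220 [197, 198, 199] [429, 430, 431] | 235 [185, 186, 187] [440, 441, 442] | 250 [174, 175, 176] [450, 451, 452] | 265 [163, 164, 165] [461, 462, 463] | 280 [161, 162, 163] [396, 426, 427] | 295 [150, 159, 165] [400, 401, 423] | 
col 285 [np.int64(88), np.int64(152), np.int64(153), np.int64(156), np.int64(157), np.int64(158), np.int64(314), np.int64(315), np.int64(316), np.int64(317)]
col 316 [np.int64(131), np.int64(135), np.int64(136), np.int64(139), np.int64(140), np.int64(191), np.int64(314), np.int64(315), np.int64(316), np.int64(317)]
col 350 [np.int64(173), np.int64(174), np.int64(175), np.int64(190), np.int64(191), np.int64(269), np.int64(314), np.int64(315), np.int64(316), np.int64(317)]
75 [[411.0, 192.0], [222.0, 191.0], [464.0, 292.0], [168.0, 291.0], [454.0, 332.0], [177.0, 331.0]]
80 [[411.0, 192.0], [222.0, 191.0], [468.0, 273.0], [164.0, 272.0], [459.0, 318.0], [172.0, 317.0]]
85 [[411.0, 192.0], [222.0, 191.0], [471.0, 252.0], [160.0, 251.0], [464.0, 302.0], [168.0, 301.0]]
```

The tilt is now about 81° with the hinge still on the step edge (row 191). I raise the tips near the top edge and push it over.

Emit:
move_arm(
  increments=[
    [[0.012,0,-0.015],0],
    [[0.024,0,-0.03],0],
    [[0.036,0,-0.043],0],
    [[0.046,0,-0.043],0],
    [[0.056,0,-0.043],0],
    [[0.056,0,-0.043],0],
  ],
)

```text
time_s: 14.7
tool_pos: [0.5728, 0.0169, 0.1448]
orientation: [0.482, 0.876, -0.0, -0.0]
contact_force: [0.1, -0.5, -0.1]
finger_gap: 0.0355
finger_force: 0.0
```

```bash
python3 - <<'E'
from h import *
o=look('w12')
for th in (90,95,100): print(th,pm('wrist',o,th).round(0).tolist())
E
```

```text
xyz [-21.6   0.2] 144.8 F stand -0.5 0.2 -0.1 t 14.7
100 [159, 160, 167] [466, 473, 474] | 115 [160, 161, 162] [464, 471, 472] | 130 [163, 169, 170] [463, 470, 471] | 145 [164, 171, 172] [462, 468, 469] | 160 [165, 166, 172] [459, 460, 467] | 175 [167, 168, 174] [399, 465, 466] | 190 [168, 169, 175] [457, 463, 464] | 205 [170, 176, 177] [455, 462, 463] | 220 [171, 177, 178] [395, 454, 461] | 235 [199, 202, 203] [424, 425, 426] | 250 [151, 164, 165] [387, 410, 411] | 265 [155, 176, 177] [384, 408, 409] | 280 [150, 176, 177] [386, 409, 410] | 295 [150, 151, 152] [388, 389, 410] | 
col 285 [np.int64(89), np.int64(90), np.int64(149), np.int64(150), np.int64(152), np.int64(153), np.int64(247), np.int64(295), np.int64(296), np.int64(297)]
col 316 [np.int64(133), np.int64(138), np.int64(140), np.int64(143), np.int64(247), np.int64(248), np.int64(294), np.int64(295), np.int64(296), np.int64(297)]
col 350 [np.int64(162), np.int64(163), np.int64(222), np.int64(246), np.int64(247), np.int64(248), np.int64(294), np.int64(295), np.int64(296), np.int64(297)]
90 [[402.0, 222.0], [230.0, 222.0], [452.0, 273.0], [180.0, 272.0], [448.0, 318.0], [184.0, 317.0]]
95 [[402.0, 222.0], [230.0, 222.0], [454.0, 253.0], [178.0, 252.0], [451.0, 301.0], [181.0, 300.0]]
100 [[402.0, 222.0], [230.0, 222.0], [455.0, 232.0], [177.0, 232.0], [453.0, 282.0], [179.0, 281.0]]
```

Emit:
move_arm(
  increments=[
    [[0.01,0,0],0],
    [[0.02,0,0],0],
    [[0.03,0,0],0],
    [[0.04,0,0],0],
    [[0.05,0,0],0],
    [[0.05,0,0],0],
    [[0.05,0,0],0],
  ],
)

```text
time_s: 15.45
tool_pos: [0.5626, 0.0334, 0.1451]
orientation: [0.482, 0.876, -0.0, 0.0]
contact_force: [0.4, 0.7, 0.7]
finger_gap: 0.0355
finger_force: 0.0
```

```bash
python3 - <<'E'
from h import *
st(); s=eyes.read_camera('scene'); j=eyes.read_camera('wrist'); d=eyes.read_camera('side')
cv2.imwrite('pics/w13.png',j)
cv2.imwrite('pics/v13.png',np.hstack([cv2.resize(s[120:310,190:400],(266,300)),cv2.resize(j,(267,300)),cv2.resize(d[160:330,180:420],(267,300))]))
E
```

```text
xyz [-2.1 -0. ] 145.1 F stand 0.4 -0.7 0.7 t 15.45
```

View pics/v13.png

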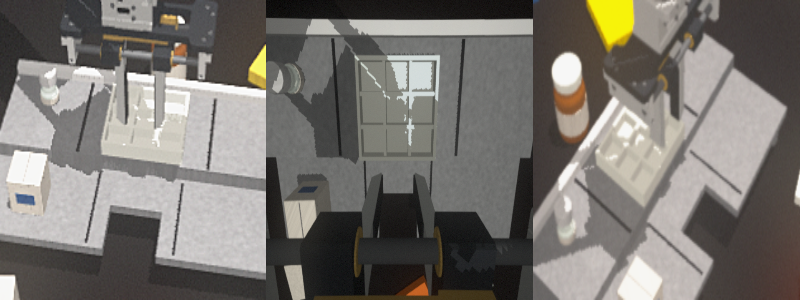

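It lies open side up on the upper shelf: near edge at wrist row ~256, far edge ~88, roughly centred between the marks. I measure it before the final push.

```bash
python3 - <<'E'
from h import *
o=r.get_obs(); c,T=T_cam('wrist',o); g=cv2.GaussianBlur(cv2.imread('pics/w13.png')[:,:,1],(3,3),0).astype(int)
E=[]
for v in range(110,250,20):
    L=190+np.argmax(np.abs(np.diff(g[v,190:235]))); Rr=395+np.argmax(np.abs(np.diff(g[v,395:440]))); E.append((L+.5,Rr+.5,v))
E=np.array(E); print(w2s(onz(c,T,E[:,[0,2]],.1))[:,1].round(1),w2s(onz(c,T,E[:,[1,2]],.1))[:,1].round(1))
N=[]
for u in range(230,405,25):
    N.append((u,70.5+np.argmax(np.abs(np.diff(g[70:105,u]))),240.5+np.argmax(np.abs(np.diff(g[240:275,u])))))
N=np.array(N); print(w2s(onz(c,T,N[:,[0,1]],.1))[:,0].round(1),w2s(onz(c,T,N[:,[0,2]],.1))[:,0].round(1))
plan(-20,0,87,32.25); plan(11,0,87,32.25)
E
```

```text
[56.  56.2 56.3 55.9 56.1 56.3 55.8] [-49.8 -49.9 -53.9 -46.8 -46.9 -49.9 -50. ]
[91.3 97.4 96.9 97.  97.5 92.  92. ] [ 5.9  6.   6.   6.1 10.5  6.1  6.2]
at [-2.3 -0. ] 145.1 -> [-0.0442, -0.0001, 0.1453] turn 0.0018 rows 1.2
at [-2.3 -0. ] 145.1 -> [0.0333, 0.0, 0.1453] turn 0.0018 rows 1.2
```

Emit:
move_arm(
  increments=[
    [[-0.055,0,0],0],
    [[-0.055,0,0.05],0.001],
    [[-0.055,0,0.1],0.001],
    [[-0.055,0,0.14],0.001],
    [[-0.055,0,0.145],0.001],
    [[-0.055,0,0.145],0.001],
  ],
  fingers=0.35,
)

```text
time_s: 16.2
tool_pos: [0.5743, 0.0144, 0.0867]
orientation: [0.483, 0.876, -0.0, -0.0]
contact_force: [-0.5, 0.5, 0.0]
finger_gap: 0.0608
finger_force: 0.0
```

Emit:
move_arm(
  increments=[
    [[0.01,0,0],0],
    [[0.02,0,0],0],
    [[0.03,0,0],0],
    [[0.04,0,0],0],
    [[0.05,0,0],0],
    [[0.06,0,0],0],
    [[0.07,0,0],0],
    [[0.08,0,0],0],
    [[0.083,0,0],0],
    [[0.083,0,0],0],
  ],
)

```text
time_s: 17.2
tool_pos: [0.5563, 0.0431, 0.087]
orientation: [0.482, 0.876, -0.0, -0.0]
contact_force: [-0.0, -0.5, 0.2]
finger_gap: 0.0614
finger_force: 0.0
```

```bash
python3 - <<'E'
from h import *
st()
E
```

```text
xyz [9.4 0.1] 87.0 F stand -0.4 0.3 0.2 t 17.2
```

Not at the rail yet, so I go on in 0.8 mm steps until I feel contact.

Emit:
move_arm(
  increments=[
    [[0.002,0,0],0],
    [[0.004,0,0],0],
    [[0.006,0,0],0],
    [[0.006,0,0],0],
  ],
)

```text
time_s: 17.6
tool_pos: [0.5556, 0.0442, 0.0872]
orientation: [0.482, 0.876, -0.0, 0.001]
contact_force: [1.4, -3.3, -0.1]
finger_gap: 0.0612
finger_force: 1.8
```

Emit:
move_arm(
  increments=[
    [[0.002,0,0],0],
    [[0.004,0,0],0],
    [[0.004,0,0],0],
  ],
)

```text
time_s: 17.9
tool_pos: [0.5556, 0.0443, 0.0877]
orientation: [0.482, 0.876, -0.001, 0.002]
contact_force: [2.2, -8.0, 0.3]
finger_gap: 0.0612
finger_force: 4.1
```

```bash
python3 - <<'E'
from h import *
st()
E
```

```text
xyz [10.8  0.1] 87.7 F stand -8.0 2.4 0.3 t 17.9
```

The tray is pressed flat against the rail at 8 N, with the TCP at x = 10.8 against 11 expected. I retreat and check.

Emit:
move_arm(
  increments=[
    [[-0.03,0,0],0],
    [[-0.06,0,0],0],
    [[-0.1,0,-0.1],0],
    [[-0.15,0,-0.2],0],
    [[-0.2,0,-0.3],0],
    [[-0.25,0,-0.4],0],
    [[-0.25,0,-0.5],0],
    [[-0.25,0,-0.5],0],
    [[-0.25,0,-0.5],0],
  ],
)

```text
time_s: 18.8
tool_pos: [0.6084, -0.0387, 0.2877]
orientation: [0.483, 0.876, 0.0, 0.001]
contact_force: [-0.2, -0.7, -0.7]
finger_gap: 0.0612
finger_force: 0.0
```

```bash
python3 - <<'E'
from h import *
st(); o=r.get_obs(); j=eyes.read_camera('wrist'); s=eyes.read_camera('scene'); c,T=T_cam('wrist',o)
cv2.imwrite('pics/w14.png',j)
P=proj(c,T,[np.r_[s2w(a,b),z/1000] for a,b,z in((20,-55,100),(20,55,100),(115,-55,100),(115,55,100),(115,-90,80),(115,90,80))]); print(P.round(1).tolist())
cv2.imwrite('pics/v14.png',np.hstack([cv2.resize(s[140:350,140:430],(400,300)),cv2.resize(j,(400,300))]))
E
```

```text
xyz [-87.6  -0.3] 287.7 F stand -0.5 0.5 -0.7 t 18.8
[[377.9, 96.9], [253.5, 96.7], [383.2, -27.5], [248.3, -27.7], [419.8, -18.3], [211.7, -18.7]]
```

View pics/v14.png

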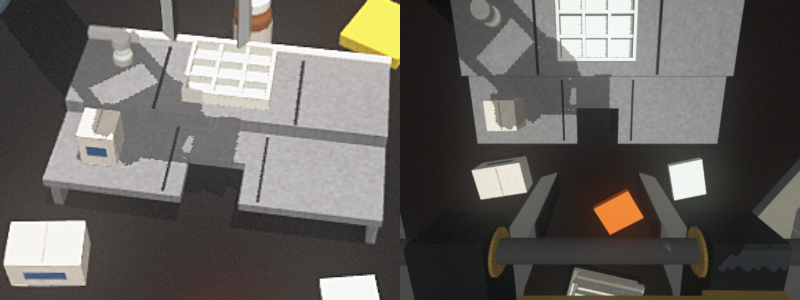

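Final view: the tray is open side up against the rail, with its near edge at row 97 as predicted for x = 20 and between the marks. The carton, vial and flat box have not moved. I do one numeric squareness check.

```bash
python3 - <<'E'
from h import *
o=r.get_obs(); c,T=T_cam('wrist',o); g=cv2.GaussianBlur(cv2.imread('pics/w14.png')[:,:,1],(3,3),0).astype(int)
N=np.array([(u,88.5+np.argmax(-np.diff(g[88:106,u]))) for u in range(262,375,12)]); X=w2s(onz(c,T,N,.1)); print(X[:,0].round(1),np.degrees(np.polyfit(X[:,1],X[:,0],1)[0]).round(2))
E=np.array([(240.5+np.argmax(np.diff(g[v,240:262])),368.5+np.argmax(-np.diff(g[v,368:390])),v) for v in range(10,90,12)])
print(w2s(onz(c,T,E[:,[0,2]],.1))[:,1].round(1),w2s(onz(c,T,E[:,[1,2]],.1))[:,1].round(1))
a=cv2.imread('pics/scene0.png').astype(int); b=eyes.read_camera('scene').astype(int)
for n,(x,y,X2,Y2) in dict(carton=(195,212,230,258),box=(140,290,208,342),vial=(218,160,240,188),jar=(305,125,340,160)).items():
    ga=cv2.cvtColor(a[y-8:Y2+8,x-8:X2+8].astype(np.uint8),6).astype(np.float32); gb=cv2.cvtColor(b[y-8:Y2+8,x-8:X2+8].astype(np.uint8),6).astype(np.float32); print(n,np.round(cv2.phaseCorrelate(ga,gb),2).tolist() if 0 else cv2.phaseCorrelate(ga,gb))
E
```

```text
[20.9 21.  21.  21.  21.  21.1 21.1 21.1 21.1 21.1] -0.08
[58.2 57.8 57.4 57.8 57.4 51.8 57.4] [-52.2 -51.8 -52.2 -51.8 -52.2 -51.8 -52.2]
carton ((-0.054642516485923665, 0.21743079759635364), 0.6526462766859267)
box ((-0.06377651825371089, -0.028823302303322862), 1.0003883052755285)
vial ((0.01191416367117526, 0.24039385614393893), 0.5262044946352641)
jar ((-0.009831546602089958, -0.1385184238368602), 0.6349422450909399)
```

```bash
python3 -c "
from h import *
print(order.close_job())"
```

```text
the job is handed in; nothing more can be done
None
```

The tray lies open side up, square against the back rail (under 0.1° off) and about 3 mm off centre between the marks; the bystanders have not moved. The first tip attempt let the tray fall back onto the lower shelf, the second succeeded, and the job was handed in at about 19 s.

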